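Clamp the sweet pot mouth-down on the drilling board

TASK

The yellow sweet pot is to become a lollipop stand, so get it ready for drilling its floor: turn it over and stand it mouth-down on the drilling board, snug against both wooden fences of the corner, then push the toggle clamp's red handle down past centre until it locks and the rubber pad holds the pot. Leave the other things on the counter where they are.

Things in the scene. Friction and masses are not known exactly. Their poses are not given: they have to be found in the camera images.
- pot_middle (a point): Open square pot of yellow plastic with a red band, 64 x 64 mm outside, 84 mm high, straight walls 4 mm thick, closed floor, open mouth, about 90 g. This point is its centre, half-way up. Its z axis points from the floor to the mouth (up while the pot stands mouth-up, as at the start), x and y square to its flat sides. Lying on a side, its centre is 32 mm up.
- corner (a point): Corner of the drilling board (plywood, fixed, 15 mm thick; x -75 to 75, y -80 to 210 mm). This point is on its top face, 15 mm above the counter, where the middle of the pot's footprint comes when the pot is snug. z is up. Dark fences 12 mm wide and high have inner faces at x +32 mm (98 mm long) and y +32 mm (76 mm long); the pot goes against both from the -x, -y side.
- block_top (a point): Top middle of the wooden block that carries the toggle clamp, axes as the corner's. The block spans x -27 to 27, y 58 to 164 mm in the corner frame, up to 89 mm above the board. The steel clamp on it has its arm and pad towards the corner, its red handle towards +y. While open the arm stands upright at y 50 to 110 mm, its end about 207 mm above the board.
- handle_push (a point): On the upper face of the clamp's red handle (grip 20 x 100 mm), 30 mm from its free end; z is that face's outward normal, y runs to the free end. In the corner frame: open at y 120, z 226 mm, the handle leaning back 12 degrees. Pushed against -z it goes via y 166, z 222 and y 187, z 196 to locked, level on its stop, at y 198, z 138 mm; dead centre is 8 mm higher. Takes 2 to 8 N; stays where left.
- pad_face (a point): Middle of the lower face of the clamp's black rubber pad (20 mm across) at the end of the arm. Clamp open: about y 63, z 190 mm in the corner frame. Clamp locked: above the corner point, pressing on the upturned floor of the pot 84 mm above the board with about 9 N. z points back up its spindle.
- clamp_pad (a joint): How far the springy pad is pressed back into the arm, in m: 0 when it touches nothing, about 0.0025 when the clamp is locked on the pot.
- stand_middle (a point): Bystander: finished lollipop stand, a red pot 64 x 64 x 84 mm standing mouth-down with lollipops in it, 175 mm high over all; point at its centre 42 mm up.
- jar_middle (a point): Bystander: amber glass jar with red lid, 84 mm across, 115 mm high; point at its centre.
- drill_body (a point): Bystander: cordless drill lying on its side, blue and black, 220 mm long with the bit along x, its handle and battery reaching 165 mm to +y, 54 mm high; point on the axis of its body, 27 mm up.
Mind the look-alikes: they are no part of the job. Of the things that look like the part that bears pot_middle, take the one that is farthest to the robot's right at the start.

How it is judged (in metres and radians):
On the way:
1. the pot stands mouth-down in the corner of the board, with the clamp still open (angle between pot_middle's own z axis and vertical above 3.05 rad and z of pot_middle in the frame of corner between 0.039 and 0.045 m and horizontal distance between pot_middle and corner below 0.01 m and z of handle_push in the frame of corner above 0.16 m), for 0.2 s.
At the end, for the whole second after the job is handed in: The pot stands mouth-down and flat on the board, within 5 mm of both fences and square to them within 5 degrees; the red handle is down past centre (its push point within 4.5 mm of its locked height) and the pad is pressed back at least 1.5 mm by the pot; everything is let go (angle between pot_middle's own z axis and vertical above 3.09 rad and z of pot_middle in the frame of corner between 0.039 and 0.045 m and x of pot_middle in the frame of corner between -0.005 and 0.003 m and y of pot_middle in the frame of corner between -0.005 and 0.003 m and (angle between the x axis of pot_middle and the x axis of corner, either way round below 0.09 rad or angle between the x axis of pot_middle and the y axis of corner, either way round below 0.09 rad) and z of handle_push in the frame of corner below 0.1425 m and value of joint clamp_pad above 0.0015 m and distance between pad_face and corner below 0.09 m); the robot touches nothing.
It fails at once if a bystander (lollipop stand, jar or drill) is moved more than 30 mm (distance of any of stand_middle, jar_middle, drill_body from where it was at the start of the episode above 0.03 m).
It also fails if it takes over 72 s, if anything falls off the work surface, if the arm or the gripper's body presses on something with over 40 N, if the wrist force passes 120 N, or if a joint passes its speed limit or range.

ROBOT

A 7-joint arm with a two-finger parallel gripper is mounted at the origin on the work surface. World frame = base frame: x ahead of the robot, y to its left, z up, the work surface at z = 0. Lengths are in m, angles in degrees, forces in N, time in s.
With the tool pointing down it reaches from about 0.4 to 0.9 m from the base axis. Payload 5.6 kg.
Tool frame: the origin (TCP) lies midway between the tips of the shut fingers; the grasp point (between the pads) lies env.pinch_z behind it (env.pinch_z is the distance from the TCP to the grasp point, in m); z points along the fingers, y is the line along which they close (so a half turn about z gives the same grasp; the last joint's range is limited). The gripper opens to 92 mm and grips with 3 to 60 N. Pads are 20 mm wide; open, the fingers measure 128 mm over their backs; the gripper's body (75 mm by 189 mm) begins 69 mm behind the grasp point.
Start: joints at [-74.198, 26.786, -0.665, 91.828, 0.344, 61.387, -3.226], TCP at [0.204, 0.617, 0.215] pointing down, gripper open.
Joint ranges: [-144.91, 144.91], [-17.63, 115.5], [-89.93, 88.59], [15.96, 139.68], [-74.01, 254.01], [8.47, 105.57], [-167.45, 167.45]. Speed limits (degrees/s): [147.25, 147.25, 180, 180, 180, 180, 180].

INTERFACE

Orientations are given as a 3x3 rotation matrix whose columns are the frame's x, y, z axes.
In Python, from bench import env gives the robot as it stands.
- The arm moves only by the shell command python3 -m handwheel 'ROWS'. ROWS is JSON, a list of rows, each a list of 7 numbers: the shift along the world's x, y, z scaled (see below), then the turn, a rotation vector about the world's x, y, z scaled (see below), then the gripper command: -1 is fully open, 1 is shut, values between are in proportion. In form: [[tx, ty, tz, wx, wy, wz, grip], ...]. A call has exactly 5 rows; each row shifts and turns the commanded pose from where the row before left it; what a row does not reach is not made up. The controller multiplies each number of a shift by 0.02 m and each number of a turn by 5 degrees. A row lasts 1/12 s, in which the tool goes at most 41.7 mm and 7.16 degrees, less where a joint would pass 70% of its speed; a pose out of reach is approached as far as the arm can. A call with a number of a shift or a turn outside -1 to 1 is refused whole. A call with a gripper value outside its range is refused whole. The fingers move at their own pace and stop on an object; the grip force is fixed at half the most. Time passes only in rows, so rows that do not move let the fingers close, or fill a call up. It gives the time, the measured TCP pose, the force, the opening and the grip force at its end, in the units of the state.
- env.read_state(): the state, without advancing time (a new reading comes with each control period).
- env.camera(name): name is "scene" or "side" or "wrist"; returns the picture (384x512x3 uint8, red, green, blue); there is no depth.
- env.camera_info(name): a dict with "camera_matrix" (3x3 intrinsics, pixels), "dist_coeffs" ([k1, k2, p1, p2, k3] as OpenCV has them; the pictures are not rectified), "position" and "rotation" of the camera in the world; the wrist camera has in their place "tool_from_camera" (4x4, takes a point from camera to tool coordinates, whose origin is the TCP and whose axes are the flange's). Camera axes: x right, y down, z forward; pixel columns grow to the right and rows downward; lengths in m; the calibration is good to about 2 mm. A picture is of the moment at which its call begins: read the wrist's pose just before it. camera_info takes no time and is no camera call.
- env.finish_job(): hands the job in; it is judged then, once.
Trained networks look in the newest picture that a camera, given by its name, has taken for a name from the list of things; names that differ only in an ending like _2 or _b are one class to them, and where a whole thing is asked for, a point or a joint stands for the part that bears it (a point fixed in the world has none). Each returns a list of dicts, best first, with "score" (0 to 1); they miss things now and then, are a little off and sometimes report something else, mostly with a low value. They report only what shows in the picture. A call takes as long as a camera call. They do not tell look-alikes from the thing itself.
- env.cut_out(camera, target): "region" (384x512 bool, what is visible of it) and "at" ([column, row] in pixels, amid what is visible of it).
- env.spot_point(camera, target): "at" ([column, row] in pixels: a listed point, or the origin of a listed thing).
The state is a dict: "time": time; "joint_pos": joint angles; "qvel": joint speeds; "effort": joint torques, N m; "eef_pos": TCP position; "tcp_rot": TCP orientation; "ft_force": force on the tool from outside, world axes, zero at the start; "wrist_torque": the same for the moment, N m; "opening": finger opening in m; "grip_force": force on a finger pad.
Only numpy, scipy, OpenCV 4.12 (cv2) and the standard library are available. Lean on these libraries where they do the work, as an engineer would, in place of code of your own. Each camera call takes 0.05 s, during which the arm holds its last target. There are 200 camera calls.

## Working session

There is one attempt and no reset: what is moved stays moved. The work goes in short steps, Python scripts to look and compute and a shell command to move; the robot and the scene stay as the last step left them, time stands still between calls to the robot, and variables do not carry over. Pictures are saved under pics/ and viewed, at most 10 in all, crops included, and the job is handed in when it is done.

```bash
ls; mkdir -p pics; cat > h.py <<'E'
import numpy as np, cv2
from bench import env
def cam(n):
    i=env.camera_info(n);K=np.array(i["camera_matrix"],float);d=np.array(i["dist_coeffs"],float)
    if "position" in i: return K,d,np.array(i["position"]),np.array(i["rotation"])
    s=env.read_state();T=np.eye(4);T[:3,:3]=s["tcp_rot"];T[:3,3]=s["eef_pos"];T=T@np.array(i["tool_from_camera"])
    return K,d,T[:3,3],T[:3,:3]
def ray(n,px,c=None):
    K,d,p,R=c or cam(n)
    u=cv2.undistortPoints(np.array([[px]],float),K,d)[0,0]
    v=R@np.array([u[0],u[1],1]);return p,v/np.linalg.norm(v)
def onz(n,px,z,c=None):
    p,v=ray(n,px,c);return p+v*(z-p[2])/v[2]
def proj(n,P,c=None):
    K,d,p,R=c or cam(n)
    q=(np.atleast_2d(P)-p)@R
    return cv2.projectPoints(q.reshape(-1,1,3),np.zeros(3),np.zeros(3),K,d)[0][:,0]
def tri(rs):
    A=0;b=0
    for p,v in rs:
        M=np.eye(3)-np.outer(v,v);A=A+M;b=b+M@p
    return np.linalg.solve(A,b)
def save(n,f):
    im=env.camera(n);cv2.imwrite("pics/"+f,im[:,:,::-1]);return im
E
python3 - <<'E'
from h import *
np.set_printoptions(precision=4,suppress=True)
a=save("scene","s0.png");b=save("side","d0.png")
cv2.imwrite("pics/both0.png",cv2.resize(np.hstack([a,b]),(800,300))[:,:,::-1])
for c in("scene","side"):
    print(c,cam(c)[2],cam(c)[3][:,2])
    for t in "pot_middle corner block_top handle_push pad_face stand_middle jar_middle drill_body".split():
        print(t,[(np.round(r["at"],1).tolist(),round(r["score"],2)) for r in env.spot_point(c,t)][:4])
print(env.pinch_z,env.read_state()["tcp_rot"])
E
```

```text
pics
scene [1.4328 0.1799 0.8435] [-0.7881 -0.1127 -0.6051]
pot_middle [([211.5, 170.6], 0.93), ([170.8, 192.0], 0.85), ([179.2, 223.6], 0.84)]
corner [([235.6, 217.0], 0.96), ([171.0, 191.3], 0.44)]
block_top [([276.1, 197.8], 0.77), ([258.3, 169.2], 0.19)]
handle_push [([277.2, 159.3], 0.81)]
pad_face [([260.2, 169.3], 0.48), ([119.7, 246.1], 0.17)]
stand_middle [([180.9, 267.7], 0.83), ([120.8, 245.8], 0.41)]
jar_middle [([120.3, 244.6], 0.84), ([169.9, 191.3], 0.63)]
drill_body [([387.7, 229.6], 0.85)]
side [ 0.0906 -0.7282  0.8994] [ 0.4077  0.6531 -0.6381]
pot_middle [([283.4, 319.1], 0.95), ([310.6, 272.1], 0.81), ([204.9, 310.9], 0.68)]
corner [([250.3, 251.2], 0.76)]
block_top [([229.3, 201.5], 0.95)]
handle_push [([225.4, 163.1], 0.72)]
pad_face [([235.3, 185.6], 0.4)]
stand_middle [([339.4, 230.7], 0.65)]
jar_middle [([382.7, 273.1], 0.78)]
drill_body [([181.8, 166.7], 0.77)]
0.0187 [[-0.9496  0.3134  0.    ]
 [ 0.3134  0.9496 -0.    ]
 [-0.      0.     -1.    ]]
```

View pics/s0.png

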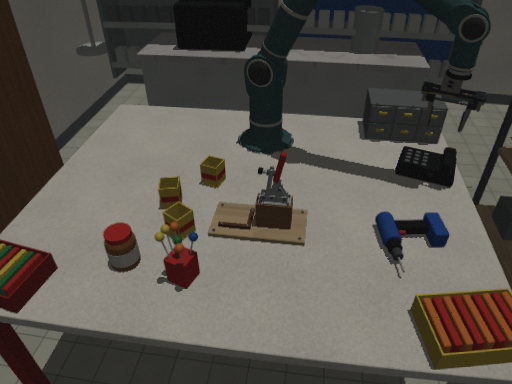

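View pics/d0.png

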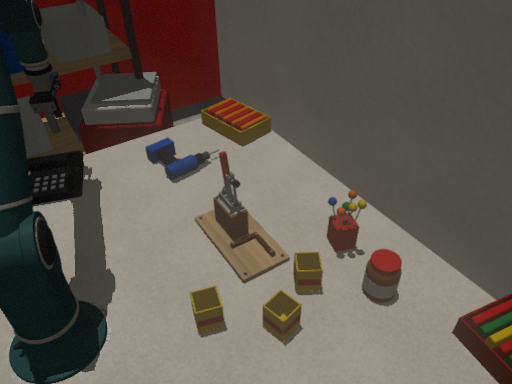

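Scene picture: three yellow pots at (212,171), (171,192) and (179,222). The board corner is near (236,217), the block and clamp at (275,205), the stand at (181,267), the jar at (121,245) and the drill at (395,230). The side view shows the same pots at (205,311), (283,319) and (310,272). Next I'll triangulate them.

```bash
python3 - <<'E'
from h import *
np.set_printoptions(precision=4,suppress=True)
S=dict(potA=((211.5,170.6),(204.9,310.9)),potB=((170.8,192),(283.4,319.1)),potC=((179.2,223.6),(310.6,272.1)),corner=((235.6,217),(250.3,251.2)),block=((276.1,197.8),(229.3,201.5)),handle=((277.2,159.3),(225.4,163.1)),pad=((260.2,169.3),(235.3,185.6)),stand=((180.9,267.7),(339.4,230.7)),jar=((120.3,244.6),(382.7,273.1)),drill=((387.7,229.6),(181.8,166.7)))
for k,(a,b) in S.items():
    ra,rb=ray("scene",a),ray("side",b);P=tri([ra,rb]);print(k,P,"gap",np.linalg.norm(np.cross(P-ra[0],ra[1])))
a=cv2.imread("pics/s0.png")[150:250,140:320];b=cv2.imread("pics/d0.png")[190:350,185:345]
a=cv2.resize(a,(432*800//800,240),interpolation=3);b=cv2.resize(b,(360,360),interpolation=3)
c=np.zeros((360,792,3),np.uint8);c[:240,:432]=a;c[:,432:]=b;cv2.imwrite("pics/c1.png",c)
E
```

```text
potA [ 0.3106 -0.1489  0.0396] gap 0.002750211921934635
potB [ 0.4509 -0.2603  0.0359] gap 0.004948607017202148
potC [ 0.5934 -0.186   0.035 ] gap 0.002944278333186296
corner [ 0.5144 -0.0258  0.0143] gap 0.0016075981225470307
block [0.5214 0.0977 0.1081] gap 0.0014572971776314837
handle [0.5189 0.0982 0.242 ] gap 0.0005985894424685982
pad [0.5162 0.0492 0.2009] gap 0.002497898747377141
stand [ 0.7577 -0.1225  0.0388] gap 0.005471639232382423
jar [ 0.7254 -0.3072  0.0628] gap 0.0001464529271335232
drill [0.5232 0.4358 0.0255] gap 2.511336424394885e-05
```

View pics/c1.png

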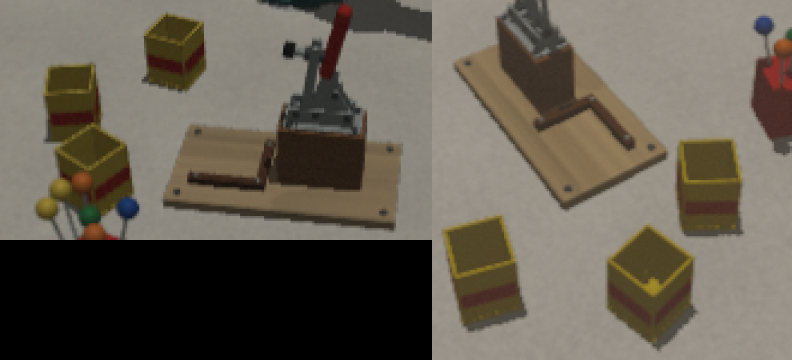

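Candidates: A at (212,171) with y=-0.149, B at (171,192) with y=-0.260, and C at (179,222) with y=-0.186. The crop confirms three upright pots, and B is farthest to the robot's right, so B is the one to take. I'll move above it and look with the wrist camera.

```bash
python3 -m handwheel '[[0.5,-0.6,1,0,0,-0.3,-1],[0.8,-1,0.8,0,0,-0.3,-1],[0.8,-1,0.8,0,0,-0.3,-1],[0.8,-1,0.8,0,0,-0.3,-1],[0.8,-1,0.8,0,0,-0.3,-1]]'
python3 -m handwheel '[[0.8,-1,0.8,0,0,-0.3,-1],[0.8,-1,0.8,0,0,-0.3,-1],[0.8,-1,0.8,0,0,-0.3,-1],[0.8,-1,0.8,0,0,-0.3,-1],[0.8,-1,0.8,0,0,-0.3,-1]]'
python3 -m handwheel '[[0.8,-1,0.8,0,0,-0.3,-1],[0.8,-1,0.6,0,0,-0.3,-1],[0.8,-1,0,0,0,-0.3,-1],[0.8,-1,0,0,0,-0.3,-1],[0.8,-1,0,0,0,-0.3,-1]]'
python3 -m handwheel '[[0.2,-1,0,0,0,-0.3,-1],[0,-1,0,0,0,-0.3,-1],[0,-1,0,0,0,-0.3,-1],[0,-1,0,0,0,-0.3,-1],[0,-1,0,0,0,-0.3,-1]]'
```

```text
time: 1.32
eef_pos: [0.2784, 0.5242, 0.2994]
tcp_rot: [[-0.9, 0.436, 0.0], [0.436, 0.9, 0.0], [0.0, 0.0, -1.0]]
ft_force: [0.5, 0.3, 0.6]
opening: 0.0919
grip_force: 0.0
time: 1.73
eef_pos: [0.3584, 0.424, 0.3796]
tcp_rot: [[-0.835, 0.55, 0.0], [0.55, 0.835, 0.0], [0.0, 0.0, -1.0]]
ft_force: [0.7, 1.5, -0.6]
opening: 0.0916
grip_force: 0.0
time: 2.15
eef_pos: [0.4384, 0.3242, 0.4071]
tcp_rot: [[-0.757, 0.654, 0.001], [0.654, 0.757, 0.001], [0.0, 0.001, -1.0]]
ft_force: [0.4, 0.3, 0.3]
opening: 0.0918
grip_force: 0.0
time: 2.57
eef_pos: [0.4409, 0.2237, 0.4067]
tcp_rot: [[-0.665, 0.747, -0.0], [0.747, 0.665, 0.0], [0.0, 0.0, -1.0]]
ft_force: [1.0, -1.0, 0.5]
opening: 0.0921
grip_force: 0.0
```

```bash
python3 -m handwheel '[[0,-1,0,0,0,-0.35,-1],[0,-1,0,0,0,-0.35,-1],[0,-1,0,0,0,-0.35,-1],[0,-1,0,0,0,-0.35,-1],[0,-1,0,0,0,-0.35,-1]]'
python3 -m handwheel '[[0,-1,0,0,0,-0.35,-1],[0,-1,0,0,0,-0.35,-1],[0,-1,0,0,0,-0.35,-1],[0,-1,0,0,0,-0.35,-1],[0,-1,0,0,0,-0.35,-1]]'
python3 - <<'E'
from h import *
c=cam("wrist");np.save("cw1.npy",np.array([*c[:2],c[2],c[3]],dtype=object),allow_pickle=True)
save("wrist","w1.png")
for t,z in (("corner",.015),("block_top",.104),("pot_middle",.042)): print(t,[(np.round(r["at"],1),round(r["score"],2),onz("wrist",r["at"],z,c).round(4)) for r in env.spot_point("wrist",t)][:4])
E
python3 -m handwheel '[[0,-1,-0.3,0,0,-0.35,-1],[0,-1,-0.3,0,0,-0.35,-1],[0,-1,-0.3,0,0,-0.35,-1],[0,-1,-0.3,0,0,-0.35,-1],[0,-1,-0.3,0,0,-0.35,-1]]'
python3 -m handwheel '[[0,-1,-0.3,0,0,-0.35,-1],[0,-1,-0.3,0,0,-0.35,-1],[0,-1,-0.3,0,0,-0.35,-1],[0,0,0,0,0,-0.35,-1],[0,0,0,0,0,0,-1]]'
python3 - <<'E'
from h import *
c=cam("wrist");np.save("cw2.npy",np.array([*c[:2],c[2],c[3]],dtype=object),allow_pickle=True)
save("wrist","w2.png")
for t,z in (("pot_middle",.042),): print(t,[(np.round(r["at"],1),round(r["score"],2),onz("wrist",r["at"],z,c).round(4)) for r in env.spot_point("wrist",t)][:4])
a=cv2.imread("pics/w1.png");b=cv2.imread("pics/w2.png");cv2.imwrite("pics/w12.png",cv2.resize(np.hstack([a,b]),(800,300),interpolation=cv2.INTER_AREA))
print(env.read_state()["joint_pos"])
E
```

```text
time: 2.98
eef_pos: [0.4416, 0.1233, 0.4067]
tcp_rot: [[-0.542, 0.84, 0.0], [0.84, 0.542, 0.0], [0.0, 0.0, -1.0]]
ft_force: [0.6, 0.2, 0.6]
opening: 0.0919
grip_force: 0.0
time: 3.4
eef_pos: [0.4417, 0.0232, 0.4066]
tcp_rot: [[-0.408, 0.913, 0.0], [0.913, 0.408, -0.0], [-0.0, 0.0, -1.0]]
ft_force: [0.2, -0.2, -0.5]
opening: 0.0917
grip_force: 0.0
corner [(array([294.6, 192.1]), 0.58, array([ 0.5291, -0.0172,  0.015 ])), (array([331. , 139.8]), 0.47, array([0.5464, 0.0932, 0.015 ]))]
block_top [(array([331.3, 136. ]), 0.94, array([0.5232, 0.0975, 0.104 ]))]
pot_middle [(array([286. , 287.1]), 0.89, array([ 0.5887, -0.1838,  0.042 ])), (array([206.6, 293.9]), 0.69, array([ 0.4584, -0.2583,  0.042 ])), (array([159.4, 210.9]), 0.57, array([ 0.3224, -0.1393,  0.042 ]))]
time: 4.02
eef_pos: [0.4413, -0.0767, 0.3758]
tcp_rot: [[-0.264, 0.964, -0.001], [0.964, 0.264, -0.0], [-0.0, -0.001, -1.0]]
ft_force: [-0.3, -0.4, -0.7]
opening: 0.0918
grip_force: 0.0
time: 4.43
eef_pos: [0.4409, -0.1368, 0.3578]
tcp_rot: [[-0.143, 0.99, -0.001], [0.99, 0.143, -0.0], [-0.0, -0.001, -1.0]]
ft_force: [-0.6, -0.2, 0.3]
opening: 0.0921
grip_force: 0.0
pot_middle [(array([258.9, 230.5]), 0.9, array([ 0.4564, -0.2526,  0.042 ])), (array([177.6, 153.4]), 0.79, array([ 0.3165, -0.1473,  0.042 ])), (array([348.4, 202.4]), 0.75, array([ 0.5895, -0.1858,  0.042 ]))]
[-26.32717587  -1.32479778  39.29416725 108.04234608   0.89114028
  73.01345789  21.18761103]
```

View pics/w12.png

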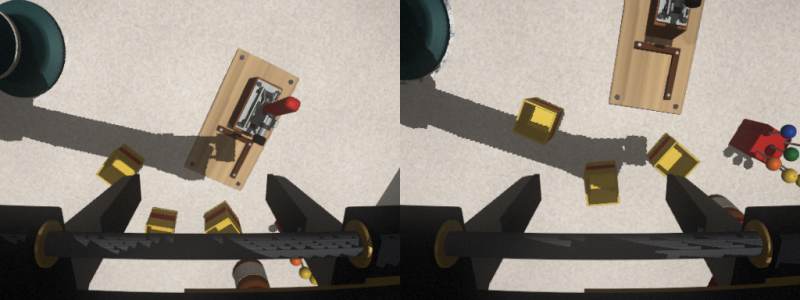

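The wrist views show the whole board, with the fences towards +x and +y. Pot B is unobstructed at about (258,234) in the second view. I'll fit model silhouettes to get exact poses.

```bash
cat > fit.py <<'E'
from h import *
from scipy.optimize import minimize
def hullmask(pts,up=4):
    m=np.zeros((384*up,512*up),np.uint8);h=cv2.convexHull(np.float32(pts))
    cv2.fillConvexPoly(m,np.int32((h+.5)*up*16),1,shift=4);return cv2.resize(m.astype(np.float32),(512,384),interpolation=cv2.INTER_AREA)
def box(x,y,a,xs,ys,zs):
    P=np.array([(u,v,w) for u in xs for v in ys for w in zs],float);c,s=np.cos(a),np.sin(a)
    return P@np.array([[c,-s,0],[s,c,0],[0,0,1]]).T+[x,y,0]
def fit(obs,x0,xs,ys,zs):
    def f(p):
        e=0
        for c,m in obs:
            r=hullmask(proj(None,box(*p,xs,ys,zs),c));e+=1-np.minimum(r,m).sum()/np.maximum(r,m).sum()
        return e/len(obs)
    best=None
    for a in x0[2]:
        q=minimize(f,[x0[0],x0[1],a],method="Nelder-Mead",options=dict(initial_simplex=[[x0[0],x0[1],a],[x0[0]+.01,x0[1],a],[x0[0],x0[1]+.01,a],[x0[0],x0[1],a+.15]],xatol=1e-4,fatol=1e-5))
        if best is None or q.fun<best.fun: best=q
    return best.x,best.fun
def hull(m): 
    p=np.argwhere(m)[:,::-1];return hullmask(p.astype(float))
E
python3 - <<'E'
from fit import *
def near(cn,n,px): return min(env.cut_out(cn,n),key=lambda r:np.hypot(*(np.array(r["at"])-px)))
cw2=tuple(np.load("cw2.npy",allow_pickle=True));cw1=tuple(np.load("cw1.npy",allow_pickle=True))
W=lambda c:(np.array(c[0],float),np.array(c[1],float),np.array(c[2],float),np.array(c[3],float))
cw1,cw2=W(cw1),W(cw2)
H=.032
o=[]
for cn,c,px in (("wrist",cw2,(258,234)),("side",cam("side"),(283,319))):
    r=near(cn,"pot_middle",px);print(cn,r["at"],r["score"],r["region"].sum());o.append((c,hull(r["region"])))
for k in (o,o[:1],o[1:]): print("pot",fit(k,(.455,-.255,(0,.4,.8,1.2)),(-H,H),(-H,H),(0,.084)))
o=[]
for f,c,g in (("w1",cw1,(.5144,-.09)),("s0",cam("scene"),(.5144,-.09)),("d0",cam("side"),(.5144,-.09))):
    im=cv2.imread(f"pics/{f}.png");hsv=cv2.cvtColor(im,cv2.COLOR_BGR2HSV)
    m=cv2.inRange(hsv,(10,55,60),(22,160,255));px=proj(None,[[*g,.015]],c)[0].round().astype(int)
    m=cv2.morphologyEx(m,cv2.MORPH_OPEN,np.ones((2,2)));_,l=cv2.connectedComponents(m)
    k=l[px[1],px[0]];print(f,px,k,(l==k).sum(),hsv[px[1],px[0]]);mm=l==k if k else m>0
    o.append((c,hull(mm)))
for k in (o,o[:1],o[1:2],o[2:]): print("board",fit(k,(.52,-.025,(-.05,.05)),(-.075,.075),(-.08,.21),(0,.015)))
E
```

```text
wrist [255.3, 233.5] 0.63 2365
side [281.8, 316.6] 0.97 1408
pot (array([ 0.45517928, -0.25628123,  0.25103987]), np.float64(0.04403242468833923))
pot (array([ 0.45521514, -0.25587935,  0.25080367]), np.float64(0.017818927764892578))
pot (array([ 0.45291036, -0.25761001,  0.27361508]), np.float64(0.05513942241668701))
w1 [270 224] 1 9872 [ 17  94 190]
s0 [216 215] 3 2097 [ 19  89 123]
d0 [264 266] 20 3554 [ 19  98 143]
board (array([ 0.52080782, -0.01860233, -0.01479317]), np.float64(0.07445291429758072))
board (array([ 0.52476493, -0.01959544, -0.0050868 ]), np.float64(0.005677342414855957))
board (array([ 0.51467526, -0.01453265, -0.00352852]), np.float64(0.06639856100082397))
board (array([ 0.52097956, -0.02296464, -0.00799018]), np.float64(0.06906229257583618))
```

```bash
python3 -m handwheel '[[0,-0.3,-0.9,0,0,0.62,-1],[0,-0.3,-0.9,0,0,0.62,-1],[0,-0.3,-0.9,-0.58,-0.15,0,-1],[0,-0.3,-0.9,-0.58,-0.15,0,-1],[0,-0.3,-0.9,-0.58,-0.15,0,-1]]'
python3 -m handwheel '[[0,-0.3,-0.9,-0.58,-0.15,0,-1],[0,-0.3,-0.9,-0.58,-0.15,0,-1],[0,-0.3,-0.9,-0.58,-0.15,0,-1],[0,-0.3,-0.9,-0.58,-0.15,0,-1],[0,-0.3,-0.9,-0.58,-0.15,0,-1]]'
python3 -m handwheel '[[0.1,-0.3,-0.9,-0.58,-0.15,0,-1],[0.1,-0.3,-0.9,-0.58,-0.15,0,-1],[0,-0.3,-0.9,0,0,0,-1],[0,0,0,0,0,0,-1],[0,0,0,0,0,0,-1]]'
python3 -c "
from h import *
print(env.read_state()['joint_pos'])"
```

```text
time: 5.05
eef_pos: [0.4421, -0.1647, 0.2681]
tcp_rot: [[-0.252, 0.967, 0.041], [0.955, 0.255, -0.153], [-0.159, 0.001, -0.987]]
ft_force: [-0.2, 0.4, 0.2]
opening: 0.092
grip_force: 0.0
time: 5.47
eef_pos: [0.4424, -0.1942, 0.1782]
tcp_rot: [[-0.233, 0.967, 0.105], [0.883, 0.255, -0.394], [-0.408, 0.001, -0.913]]
ft_force: [0.1, 0.1, -0.1]
opening: 0.0919
grip_force: 0.0
time: 5.88
eef_pos: [0.4455, -0.2126, 0.1244]
tcp_rot: [[-0.222, 0.967, 0.123], [0.837, 0.254, -0.484], [-0.5, -0.004, -0.866]]
ft_force: [-0.3, -0.1, -0.1]
opening: 0.0921
grip_force: 0.0
[-32.95776876  19.62517483  41.69408287 132.34901244  35.87063039
  26.3648516  -10.92465308]
```

```bash
python3 -m handwheel '[[0.12,-0.52,-0.96,0,0,0,-1],[0.12,-0.52,-0.96,0,0,0,-1],[0.12,-0.52,-0.96,0,0,0,-1],[0.12,-0.52,-0.96,0,0,0,-1],[0.12,-0.52,-0.96,0,0,0,-1]]'
python3 -m handwheel '[[0,0,0,0,0,0,-1],[0,0,0,0,0,0,1],[0,0,0,0,0,0,1],[0,0,0,0,0,0,1],[0,0,0,0,0,0,1]]'
python3 -m handwheel '[[0,0,0,0,0,0,1],[0,0,0,0,0,0,1],[0,0,0,0,0,0,1],[0,0,0,0,0,0,1],[0,0,0,0,0,0,1]]'
python3 -c "
from h import *
print(env.read_state()['joint_pos'])"
```

```text
time: 6.3
eef_pos: [0.4598, -0.2649, 0.0292]
tcp_rot: [[-0.219, 0.967, 0.129], [0.838, 0.254, -0.483], [-0.499, 0.002, -0.866]]
ft_force: [0.3, 0.3, -0.5]
opening: 0.0919
grip_force: 0.0
time: 6.72
eef_pos: [0.4588, -0.264, 0.0298]
tcp_rot: [[-0.219, 0.967, 0.128], [0.838, 0.254, -0.482], [-0.499, 0.001, -0.867]]
ft_force: [-1.1, -0.4, -0.1]
opening: 0.0676
grip_force: 0.3
time: 7.13
eef_pos: [0.4585, -0.2642, 0.0296]
tcp_rot: [[-0.22, 0.967, 0.127], [0.838, 0.254, -0.483], [-0.499, 0.0, -0.866]]
ft_force: [-1.5, 3.8, 11.6]
opening: 0.064
grip_force: 30.0
[-23.0020197   36.1506286   39.64395513 131.18140084  37.06345006
   8.7328652  -13.15590081]
```

```bash
python3 -m handwheel '[[0,0,0.7,0,0,0,1],[0,0,1,0,0,0,1],[0,0,1,0,0,0,1],[0,0,1,0,0,0,1],[0,0,1,0.5,0.13,0,1]]'
python3 -m handwheel '[[0,0,1,0.97,0.25,0,1],[0,0,1,0.97,0.25,0,1],[0,0,0,0.97,0.25,0,1],[0,0,0,0.97,0.25,0,1],[0,0,0,0.97,0.25,0,1]]'
python3 -m handwheel '[[0,0,0,0.97,0.25,0,1],[0,0,0,0.97,0.25,0,1],[0,0,0,0.97,0.25,0,1],[0,0,0,0.97,0.25,0,1],[0,0,0,0.97,0.25,0,1]]'
python3 -c "
from h import *
print(env.read_state()['joint_pos'])"
```

```text
time: 7.55
eef_pos: [0.4573, -0.2619, 0.1225]
tcp_rot: [[-0.231, 0.966, 0.115], [0.858, 0.258, -0.444], [-0.458, -0.004, -0.889]]
ft_force: [0.2, 0.0, -2.6]
opening: 0.0637
grip_force: 30.0
time: 7.97
eef_pos: [0.4583, -0.2648, 0.1608]
tcp_rot: [[-0.253, 0.967, 0.016], [0.966, 0.253, -0.05], [-0.052, 0.003, -0.999]]
ft_force: [-0.7, 0.1, -2.2]
opening: 0.0638
grip_force: 30.0
time: 8.38
eef_pos: [0.4578, -0.2654, 0.1599]
tcp_rot: [[-0.235, 0.967, -0.094], [0.897, 0.253, 0.363], [0.375, 0.002, -0.927]]
ft_force: [0.0, 0.2, -1.7]
opening: 0.0639
grip_force: 30.0
[ 25.85478809  29.1697088   12.45120212 100.34475581 -20.57884416
  70.33104666  62.67134285]
```

```bash
python3 -m handwheel '[[0,0,0,0.97,0.25,0,1],[0,0,0,0.97,0.25,0,1],[0,0,0,0.97,0.25,0,1],[0,0,0,0.97,0.25,0,1],[0,0,0,0.97,0.25,0,1]]'
python3 -m handwheel '[[0,0,0,0.97,0.25,0,1],[0,0,0,0.97,0.25,0,1],[0,0,0,0.72,0.18,0,1],[0,0,0,0,0,-0.98,1],[0,0,0,0,0,-0.98,1]]'
python3 -m handwheel '[[0,0,0,0,0,-0.98,1],[-0.4,0.1,-0.6,0,0,0,1],[-0.5,0.1,-0.8,0,0,0,1],[0,0,-0.8,0,0,0,1],[0,0,-0.8,0,0,0,1]]'
python3 -m handwheel '[[0,0,-0.8,0,0,0,1],[0,0,-0.8,0,0,0,1],[0,0,-0.8,0,0,0,1],[0,0,-0.5,0,0,0,1],[0,0,0,0,0,0,1]]'
python3 -c "
from h import *
print(env.read_state()['joint_pos'])"
```

```text
time: 8.8
eef_pos: [0.4577, -0.2657, 0.1594]
tcp_rot: [[-0.174, 0.968, -0.184], [0.659, 0.253, 0.708], [0.732, 0.002, -0.682]]
ft_force: [0.3, 0.6, -1.8]
opening: 0.064
grip_force: 30.0
time: 9.22
eef_pos: [0.4581, -0.2648, 0.1568]
tcp_rot: [[-0.041, 0.997, -0.071], [0.488, 0.082, 0.869], [0.872, 0.001, -0.489]]
ft_force: [-0.1, -0.6, -0.7]
opening: 0.064
grip_force: 30.0
time: 9.63
eef_pos: [0.4396, -0.2609, 0.0976]
tcp_rot: [[-0.002, 1.0, 0.001], [0.491, 0.0, 0.871], [0.871, 0.003, -0.491]]
ft_force: [0.3, 0.7, -0.7]
opening: 0.0639
grip_force: 30.0
time: 10.05
eef_pos: [0.4389, -0.2601, 0.0381]
tcp_rot: [[0.001, 1.0, -0.0], [0.488, -0.0, 0.873], [0.873, -0.001, -0.488]]
ft_force: [-0.2, 0.4, -1.1]
opening: 0.0638
grip_force: 30.0
[ 43.96698996  57.03411012   6.84716793  89.30994487 -39.2825078
  90.26972508  71.69689766]
```

```bash
python3 -m handwheel '[[0,0,-0.3,0,0,0,1],[0,0,-0.3,0,0,0,1],[0,0,-0.1,0,0,0,1],[0,0,0,0,0,0,1],[0,0,0,0,0,0,1]]'
python3 -m handwheel '[[0,0,0,0,0,0,-1],[0,0,0,0,0,0,-1],[0,0,0,0,0,0,-1],[0,0,0,0,0,0,-1],[0,0,0,0,0,0,-1]]'
```

```text
time: 10.47
eef_pos: [0.4397, -0.2615, 0.0272]
tcp_rot: [[-0.002, 1.0, 0.003], [0.491, -0.001, 0.871], [0.871, 0.003, -0.491]]
ft_force: [-0.1, -0.1, -1.4]
opening: 0.0638
grip_force: 30.0
time: 10.88
eef_pos: [0.4396, -0.2613, 0.0271]
tcp_rot: [[-0.002, 1.0, 0.002], [0.491, -0.001, 0.871], [0.871, 0.002, -0.491]]
ft_force: [0.6, 0.5, 0.8]
opening: 0.0916
grip_force: 0.0
```

```bash
python3 -m handwheel '[[0,-0.4,0.3,0,0,0,-1],[0,-0.8,0.6,0,0,0,-1],[0,-0.8,0.6,0,0,0,-1],[0,-0.8,0.6,0,0,0,-1],[0,-0.8,0.8,0,0,0,-1]]'
python3 -m handwheel '[[0,0,1,-0.9,0,0,-1],[0,0,1,-1,0,0,-1],[0,0,1,-1,0,0,-1],[0,0,1,-1,0,0,-1],[0,0,1,-1,0,0,-1]]'
python3 -m handwheel '[[0,0,0.5,-1,0,0,-1],[0,0.5,0,-1,0,0,-1],[0,1,0,-1,0,0,-1],[0,1,0,-1,0,0,-1],[0,1,0,-1,0,0,-1]]'
python3 -m handwheel '[[0,1,0,-1,0,0,-1],[0,1,0,-1,0,0,-1],[0,1,0,0,0,0,-1],[0,0.5,0,0,0,0,-1],[0,0,0,0,0,0,-1]]'
python3 - <<'E'
from fit import *
print(env.read_state()["joint_pos"])
c=cam("wrist");save("wrist","w3.png");save("side","d3.png")
print([(np.round(r["at"],1),round(r["score"],2),onz("wrist",r["at"],.032,c).round(4)) for r in env.spot_point("wrist","pot_middle")])
a=cv2.imread("pics/w3.png");b=cv2.imread("pics/d3.png");cv2.imwrite("pics/w3d3.png",cv2.resize(np.hstack([a,b]),(800,300),interpolation=cv2.INTER_AREA))
for cn,cc in (("wrist",c),("side",cam("side"))):
    px=proj(None,[[.44,-.275,.032]],cc)[0]
    L=env.cut_out(cn,"pot_middle")
    if not L: print(cn,"none");continue
    r=min(L,key=lambda r:np.hypot(*(np.array(r["at"])-px)));print(cn,px,r["at"],r["score"])
    print(fit([(cc,hull(r["region"]))],(.44,-.275,(-.1,.1)),(-.032,.032),(-.042,.042),(0,.064)))
E
```

```text
time: 11.3
eef_pos: [0.4392, -0.3344, 0.0854]
tcp_rot: [[-0.0, 1.0, 0.002], [0.491, -0.002, 0.871], [0.871, 0.001, -0.491]]
ft_force: [0.5, -0.3, 0.7]
opening: 0.0917
grip_force: 0.0
time: 11.72
eef_pos: [0.4394, -0.3344, 0.1867]
tcp_rot: [[-0.001, 1.0, 0.004], [0.811, -0.002, 0.585], [0.585, 0.004, -0.811]]
ft_force: [0.6, -0.0, -0.1]
opening: 0.0922
grip_force: 0.0
time: 12.13
eef_pos: [0.4397, -0.2634, 0.1962]
tcp_rot: [[-0.0, 1.0, 0.005], [0.982, -0.001, 0.188], [0.188, 0.005, -0.982]]
ft_force: [-0.3, 0.8, 0.0]
opening: 0.0919
grip_force: 0.0
time: 12.55
eef_pos: [0.44, -0.1915, 0.1956]
tcp_rot: [[-0.004, 1.0, 0.003], [1.0, 0.004, 0.02], [0.02, 0.003, -1.0]]
ft_force: [-0.4, -0.5, 0.2]
opening: 0.0915
grip_force: 0.0
[  6.64273807  11.6592808   15.50937948 116.79290315  -5.36084865
  52.35649928  25.39906324]
[(array([400.1, 179.2]), 0.68, array([ 0.592 , -0.1872,  0.032 ])), (array([139.4, 140.1]), 0.67, array([ 0.3155, -0.1471,  0.032 ]))]
wrist [258.46694735 255.23322217] [260.9, 255.5] 0.63
(array([ 0.44090134, -0.27350578, -0.00292133]), np.float64(0.061126887798309326))
side [281.30533794 325.92357123] [281.1, 328.1] 0.87
(array([ 0.43990571, -0.27460477, -0.02050259]), np.float64(0.03184616565704346))
```

View pics/w3d3.png

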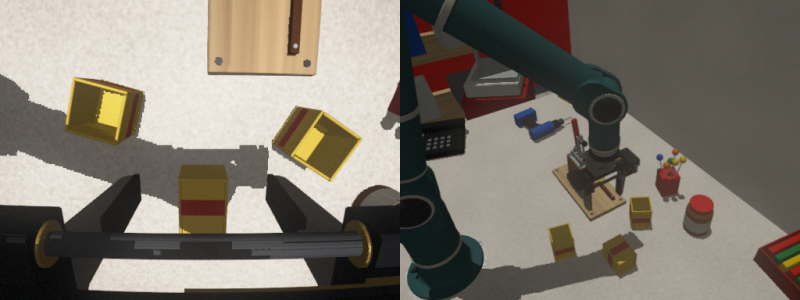

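The pot now lies on its side with its mouth towards -y, at about (0.440,-0.274), seen at (258,255) in the wrist picture. The other pots haven't moved. Second grasp, with the tool leaning -20 degrees.

```bash
python3 -m handwheel '[[0,-0.55,-0.85,-0.84,0,0,-1],[0,-0.55,-0.85,-0.84,0,0,-1],[0,-0.55,-0.85,-0.84,0,0,-1],[0,-0.55,-0.85,-0.84,0,0,-1],[0,-0.55,-0.85,-0.84,0,0,-1]]'
python3 -m handwheel '[[0,-0.34,-0.93,0,0,0,-1],[0,-0.34,-0.93,0,0,0,-1],[0,-0.34,-0.93,0,0,0,-1],[0,-0.34,-0.93,0,0,0,-1],[0,-0.34,-0.93,0,0,0,-1]]'
python3 -m handwheel '[[0,0,0,0,0,0,-1],[0,0,0,0,0,0,1],[0,0,0,0,0,0,1],[0,0,0,0,0,0,1],[0,0,0,0,0,0,1]]'
python3 -m handwheel '[[0,0,0,0,0,0,1],[0,0,0,0,0,0,1],[0,0,0,0,0,0,1],[0,0,0,0,0,0,1],[0,0,0.3,0,0,0,1]]'
python3 -c "
from h import *
print(env.read_state()['joint_pos'])"
```

```text
time: 13.22
eef_pos: [0.4396, -0.2505, 0.1096]
tcp_rot: [[0.002, 1.0, 0.003], [0.939, -0.001, -0.343], [-0.343, 0.003, -0.939]]
ft_force: [1.0, -0.2, -0.3]
opening: 0.0922
grip_force: 0.0
time: 13.63
eef_pos: [0.4392, -0.2842, 0.0157]
tcp_rot: [[0.001, 1.0, 0.001], [0.94, -0.0, -0.341], [-0.341, 0.001, -0.94]]
ft_force: [-0.0, 0.1, 0.0]
opening: 0.0914
grip_force: 0.0
time: 14.05
eef_pos: [0.4404, -0.2823, 0.0179]
tcp_rot: [[-0.001, 1.0, 0.004], [0.94, 0.002, -0.34], [-0.34, 0.004, -0.94]]
ft_force: [-0.3, -0.2, 0.2]
opening: 0.0674
grip_force: 0.0
time: 14.47
eef_pos: [0.4395, -0.2818, 0.0228]
tcp_rot: [[-0.002, 1.0, 0.002], [0.94, 0.003, -0.34], [-0.34, 0.001, -0.94]]
ft_force: [-0.6, -1.1, -1.1]
opening: 0.0636
grip_force: 30.0
[ -1.70027676  31.53896871  22.72297155 124.97958184  21.01015716
  20.60159815  -1.93515859]
```

Coming in from -y at a 70 degree lean, the gripper body would hit pot C. So I'll stand the pot mouth-down here first, then regrasp it from straight above and carry it over.

```bash
python3 -m handwheel '[[0,0,0.8,0,0,0,1],[0,0,1,0,0,0,1],[0,0,1,0,0,0,1],[0,0,1,0.5,0,0,1],[0,0,1,1,0,0,1]]'
python3 -m handwheel '[[0,0,1,1,0,0,1],[0,0,1,1,0,0,1],[0,0,0,1,0,0,1],[0,0,0,1,0,0,1],[0,0,0,1,0,0,1]]'
python3 -m handwheel '[[0,0.4,0,1,0,0,1],[0,0.4,0,1,0,0,1],[0,0.4,0,1,0,0,1],[0,0.4,0,1,0,0,1],[0,0.4,0,1,0,0,1]]'
python3 -m handwheel '[[0,0.3,0,1,0,0,1],[0,0,0,1,0,0,1],[0,0,0,1,0,0,1],[0,0,0,1,0,0,1],[0,0,0,1,0,0,1]]'
python3 -m handwheel '[[0,0,0,0.5,0,0,1],[0,0,-0.5,0,0,0,1],[0,0,-0.5,0,0,0,1],[0,0,-0.5,0,0,0,1],[0,0,0,0,0,0,1]]'
```

```text
time: 14.88
eef_pos: [0.4396, -0.2787, 0.1192]
tcp_rot: [[-0.008, 1.0, 0.002], [0.978, 0.008, -0.211], [-0.211, -0.0, -0.978]]
ft_force: [0.0, -0.3, -2.2]
opening: 0.0638
grip_force: 30.0
time: 15.3
eef_pos: [0.4399, -0.2826, 0.1606]
tcp_rot: [[-0.002, 1.0, 0.006], [0.975, 0.001, 0.222], [0.221, 0.006, -0.975]]
ft_force: [-0.5, -0.4, -2.3]
opening: 0.0639
grip_force: 30.0
time: 15.72
eef_pos: [0.4396, -0.2425, 0.1596]
tcp_rot: [[-0.002, 1.0, 0.004], [0.79, -0.001, 0.613], [0.613, 0.004, -0.79]]
ft_force: [-0.8, -0.3, -1.2]
opening: 0.0641
grip_force: 30.0
time: 16.13
eef_pos: [0.4394, -0.2371, 0.1591]
tcp_rot: [[-0.002, 1.0, 0.003], [0.458, -0.002, 0.889], [0.889, 0.003, -0.458]]
ft_force: [-0.1, 0.6, -1.6]
opening: 0.0641
grip_force: 30.0
time: 16.55
eef_pos: [0.4391, -0.2353, 0.1273]
tcp_rot: [[-0.0, 1.0, 0.001], [0.421, -0.001, 0.907], [0.907, 0.0, -0.421]]
ft_force: [-0.2, 0.7, -1.4]
opening: 0.0639
grip_force: 30.0
```

```bash
python3 -m handwheel '[[0,0,-0.9,1,0,0,1],[0,0,-0.9,0,0,0,1],[0,0,-0.9,0,0,0,1],[0,0,-0.9,0,0,0,1],[0,0,-0.6,0,0,0,1]]'
python3 -m handwheel '[[0,0,-0.2,0,0,0,1],[0,0,-0.15,0,0,0,1],[0,0,-0.1,0,0,0,1],[0,0,-0.1,0,0,0,1],[0,0,0,0,0,0,1]]'
```

```text
time: 16.97
eef_pos: [0.4396, -0.2358, 0.0438]
tcp_rot: [[-0.001, 1.0, 0.001], [0.341, -0.001, 0.94], [0.94, 0.002, -0.341]]
ft_force: [0.3, 0.0, -1.7]
opening: 0.0641
grip_force: 30.0
time: 17.38
eef_pos: [0.4398, -0.2365, 0.0343]
tcp_rot: [[-0.002, 1.0, 0.002], [0.341, -0.002, 0.94], [0.94, 0.003, -0.341]]
ft_force: [-0.2, -0.7, -1.7]
opening: 0.0637
grip_force: 30.0
```

```bash
python3 -m handwheel '[[0,0,-0.1,0,0,0,1],[0,0,0,0,0,0,1],[0,0,0,0,0,0,1],[0,0,0,0,0,0,1],[0,0,0,0,0,0,1]]'
python3 -m handwheel '[[0,0,-0.1,0,0,0,1],[0,0,0,0,0,0,1],[0,0,0,0,0,0,1],[0,0,0,0,0,0,1],[0,0,0,0,0,0,1]]'
python3 -c "
from h import *
print(env.read_state()['joint_pos'])"
```

```text
time: 17.8
eef_pos: [0.4398, -0.2366, 0.0339]
tcp_rot: [[-0.003, 1.0, 0.003], [0.339, -0.001, 0.941], [0.941, 0.004, -0.339]]
ft_force: [-0.6, -1.7, 5.4]
opening: 0.0642
grip_force: 30.0
time: 18.22
eef_pos: [0.4398, -0.2365, 0.0338]
tcp_rot: [[-0.004, 1.0, 0.002], [0.336, -0.0, 0.942], [0.942, 0.004, -0.336]]
ft_force: [-2.2, -2.1, 12.4]
opening: 0.0639
grip_force: 30.0
[ 49.55941924  61.98069503  -1.53636435  87.21225324 -37.9072878
  93.51932437  69.53707535]
```

```bash
python3 -m handwheel '[[0,0,0.1,0,0,0,-1],[0,0,0,0,0,0,-1],[0,0,0,0,0,0,-1],[0,0,0,0,0,0,-1],[0,0,0,0,0,0,-1]]'
python3 -m handwheel '[[0,-0.6,0.2,0,0,0,-1],[0,-0.9,0.33,0,0,0,-1],[0,-0.9,0.33,0,0,0,-1],[0,-0.9,0.33,0,0,0,-1],[0,-0.9,0.4,0,0,0,-1]]'
python3 -m handwheel '[[0,0,1,-1,0,0,-1],[0,0,1,-1,0,0,-1],[0,0,1,-1,0,0,-1],[0,0,1,-1,0,0,-1],[0,0,1,-1,0,0,-1]]'
python3 -m handwheel '[[0,0.2,1,-1,0,0,-1],[0,0.5,1,-1,0,0,-1],[0,0.6,0,-1,0,0,-1],[0,0.6,0,-1,0,0,-1],[0,0.6,0,-1,0,0,-1]]'
python3 -m handwheel '[[0,0.6,0,-1,0,0,-1],[0,0.6,0,-1,0,0,-1],[0,0.6,0,-1,0,0,-1],[0,0,0,-1,0,0,-1],[0,0,0,0,0,0,-1]]'
python3 - <<'E'
from fit import *
c=cam("wrist");save("wrist","w4.png");save("side","d4.png")
a=cv2.imread("pics/w4.png");b=cv2.imread("pics/d4.png");cv2.imwrite("pics/w4d4.png",cv2.resize(np.hstack([a,b]),(800,300),interpolation=cv2.INTER_AREA))
for cn,cc in (("wrist",c),("side",cam("side"))):
    px=proj(None,[[.44,-.25,.042]],cc)[0]
    L=env.cut_out(cn,"pot_middle")
    if not L: print(cn,"none");continue
    r=min(L,key=lambda r:np.hypot(*(np.array(r["at"])-px)));print(cn,px,r["at"],r["score"])
    print(fit([(cc,hull(r["region"]))],(.44,-.25,(-.1,.1)),(-.032,.032),(-.032,.032),(0,.084)))
E
```

```text
time: 18.63
eef_pos: [0.4395, -0.2362, 0.0317]
tcp_rot: [[-0.001, 1.0, 0.002], [0.34, -0.002, 0.94], [0.94, 0.002, -0.34]]
ft_force: [0.4, 1.2, -0.4]
opening: 0.092
grip_force: 0.0
time: 19.05
eef_pos: [0.4393, -0.3218, 0.0639]
tcp_rot: [[-0.0, 1.0, 0.002], [0.341, -0.002, 0.94], [0.94, 0.001, -0.341]]
ft_force: [0.7, 0.0, -1.0]
opening: 0.0919
grip_force: 0.0
time: 19.47
eef_pos: [0.4394, -0.3217, 0.1649]
tcp_rot: [[-0.0, 1.0, 0.004], [0.709, -0.002, 0.705], [0.705, 0.003, -0.709]]
ft_force: [0.4, -0.0, 0.5]
opening: 0.0919
grip_force: 0.0
time: 19.88
eef_pos: [0.4399, -0.2711, 0.2052]
tcp_rot: [[-0.001, 1.0, 0.005], [0.941, -0.001, 0.339], [0.339, 0.005, -0.941]]
ft_force: [-1.1, -0.2, -0.4]
opening: 0.0921
grip_force: 0.0
time: 20.3
eef_pos: [0.4405, -0.2305, 0.2048]
tcp_rot: [[-0.008, 1.0, 0.004], [1.0, 0.008, 0.001], [0.001, 0.004, -1.0]]
ft_force: [-0.1, 0.9, -0.1]
opening: 0.0922
grip_force: 0.0
wrist [258.07614974 197.29573316] [256.2, 202.3] 0.96
(array([ 0.44021831, -0.25100316,  0.00660444]), np.float64(0.021900415420532227))
side [275.16061449 315.62798127] [277.8, 318.2] 0.58
(array([ 0.43893671, -0.25004297,  0.01307702]), np.float64(0.04044616222381592))
```

View pics/w4d4.png

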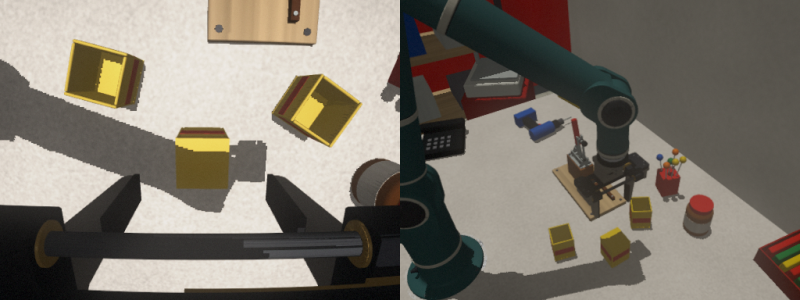

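Pot mouth-down at about (0.440,-0.251), square, at (256,202) in the wrist picture. I'll regrasp it from above.

```bash
python3 -m handwheel '[[0,-0.35,-0.6,0,0,0,-1],[0,-0.35,-0.9,0,0,0,-1],[0,-0.33,-0.9,0,0,0,-1],[0,0,-0.9,0,0,0,-1],[0,0,-0.9,0,0,0,-1]]'
python3 -m handwheel '[[0,0,-0.9,0,0,0,-1],[0,0,-0.9,0,0,0,-1],[0,0,-0.9,0,0,0,-1],[0,0,-0.9,0,0,0,-1],[0,0,-0.8,0,0,0,-1]]'
python3 -m handwheel '[[0,0,0,0,0,0,-1],[0,0,0,0,0,0,1],[0,0,0,0,0,0,1],[0,0,0,0,0,0,1],[0,0,0,0,0,0,1]]'
python3 -m handwheel '[[0,0,0,0,0,0,1],[0,0,0,0,0,0,1],[0,0,0,0,0,0,1],[0,0,0,0,0,0,1],[0,0,0.3,0,0,0,1]]'
```

```text
time: 20.92
eef_pos: [0.4388, -0.2576, 0.1185]
tcp_rot: [[0.004, 1.0, 0.002], [1.0, -0.004, 0.002], [0.002, 0.002, -1.0]]
ft_force: [0.0, -0.5, -0.4]
opening: 0.0921
grip_force: 0.0
time: 21.33
eef_pos: [0.4386, -0.2571, 0.03]
tcp_rot: [[0.003, 1.0, 0.001], [1.0, -0.003, 0.003], [0.003, 0.001, -1.0]]
ft_force: [0.1, 1.1, 0.3]
opening: 0.0917
grip_force: 0.0
time: 21.75
eef_pos: [0.4402, -0.2555, 0.0326]
tcp_rot: [[-0.001, 1.0, 0.004], [1.0, 0.001, 0.001], [0.001, 0.004, -1.0]]
ft_force: [0.3, 0.1, -0.6]
opening: 0.0674
grip_force: 0.0
time: 22.17
eef_pos: [0.4391, -0.2546, 0.0374]
tcp_rot: [[-0.001, 1.0, 0.001], [1.0, 0.001, 0.002], [0.002, 0.001, -1.0]]
ft_force: [-0.2, 0.9, -0.4]
opening: 0.064
grip_force: 30.0
```

```bash
python3 -m handwheel '[[0,0,0.9,0,0,0,1],[0,0,1,0,0,0,1],[0,0,1,0,0,0,1],[0,0,1,0,0,0,1],[0,0,1,0,0,0,1]]'
python3 -m handwheel '[[0.3,0.9,1,0,0,0,1],[0.3,0.9,0.3,0,0,0,1],[0.3,0.9,0,0,0,0,1],[0.3,0.9,0,0,0,0,1],[0.3,0.9,0,0,0,0,1]]'
python3 -m handwheel '[[0.3,0.9,0,0,0,0,1],[0.3,0.9,0,0,0,0,1],[0.3,0.9,0,0,0,0,1],[0.3,0.9,0,0,0,0,1],[0.3,0.9,0,0,0,0,1]]'
python3 -m handwheel '[[0.3,0.9,0,0,0,0,1],[0.2,0.6,0,0,0,0,1],[0,0.3,0,0,0,0,1],[0,0,0,0,0,0,1],[0,0,0,0,0,0,1]]'
python3 - <<'E'
from fit import *
c=cam("wrist");im=save("wrist","w5.png")
for t,z in (("corner",.015),("block_top",.104),("pot_middle",.15)): print(t,[(np.round(r["at"],1),round(r["score"],2),onz("wrist",r["at"],z,c).round(4)) for r in env.spot_point("wrist",t)][:3])
i=im[:,:,::-1].copy()
for cx,cy,col in ((.5248,-.0196,(0,255,0)),(.5228,-.0140,(255,0,0))):
    for P in ([(.032,-.066),(.032,.032),(-.044,.032)],):
        q=proj(None,[(cx+a,cy+b,.027) for a,b in P],c);cv2.polylines(i,[np.int32(q.round())],False,col,1)
cv2.imwrite("pics/w5o.png",cv2.resize(i[:290],(800,453)))
E
```

```text
time: 22.58
eef_pos: [0.4391, -0.2545, 0.1367]
tcp_rot: [[-0.001, 1.0, 0.002], [1.0, 0.001, 0.002], [0.002, 0.002, -1.0]]
ft_force: [0.5, 0.2, -1.4]
opening: 0.064
grip_force: 30.0
time: 23.0
eef_pos: [0.4695, -0.1637, 0.1621]
tcp_rot: [[-0.001, 1.0, 0.003], [1.0, 0.001, 0.002], [0.002, 0.003, -1.0]]
ft_force: [0.3, 0.0, -1.7]
opening: 0.0641
grip_force: 30.0
time: 23.42
eef_pos: [0.4993, -0.0738, 0.1617]
tcp_rot: [[-0.001, 1.0, 0.002], [1.0, 0.001, 0.002], [0.002, 0.002, -1.0]]
ft_force: [-1.3, 0.1, -1.5]
opening: 0.0643
grip_force: 30.0
time: 23.83
eef_pos: [0.509, -0.0393, 0.1616]
tcp_rot: [[-0.001, 1.0, 0.002], [1.0, 0.001, 0.002], [0.002, 0.002, -1.0]]
ft_force: [-0.8, -0.1, -2.0]
opening: 0.0636
grip_force: 30.0
corner [(array([272.6, 163.6]), 0.65, array([ 0.5225, -0.0196,  0.015 ]))]
block_top [(array([282.3,  17.7]), 0.73, array([0.5241, 0.0916, 0.104 ]))]
pot_middle [(array([332.7, 322.3]), 0.87, array([ 0.5581, -0.1036,  0.15  ]))]
```

View pics/w5o.png

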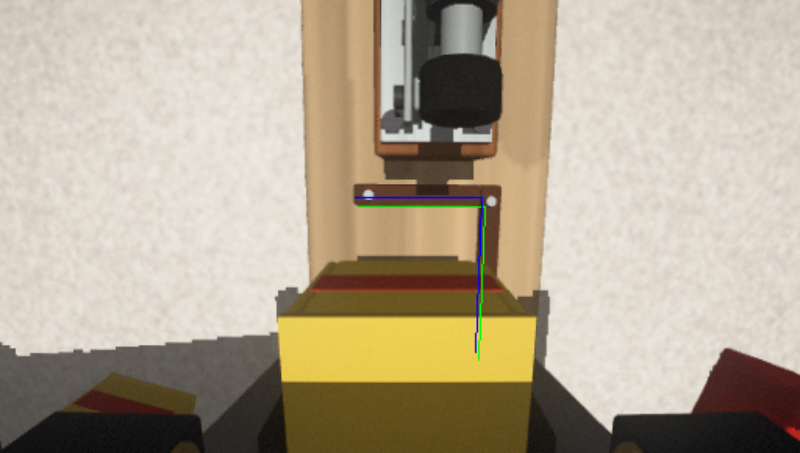

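The green overlay, corner at (0.5248,-0.0196), lies on the inner fence edges at (484,206). The pot in hand is short of both fences, so I can descend and then slide it in.

```bash
python3 -m handwheel '[[0,0,-0.8,0,0,0,1],[0,0,-1,0,0,0,1],[0,0,-1,0,0,0,1],[0,0,-1,0,0,0,1],[0,0,-0.9,0,0,0,1]]'
python3 -m handwheel '[[0,0,-0.7,0,0,0,1],[0,0,-0.2,0,0,0,1],[0.2,0.2,0,0,0,0,1],[0.2,0.2,0,0,0,0,1],[0,0,0,0,0,0,1]]'
python3 -m handwheel '[[0.2,0,0,0,0,0,1],[0.1,0,0,0,0,0,1],[0.1,0,0,0,0,0,1],[0,0,0,0,0,0,1],[0,0,0,0,0,0,1]]'
```

```text
time: 24.45
eef_pos: [0.5093, -0.0397, 0.0667]
tcp_rot: [[0.0, 1.0, 0.002], [1.0, -0.0, 0.002], [0.002, 0.002, -1.0]]
ft_force: [0.6, -0.1, -1.0]
opening: 0.0639
grip_force: 30.0
time: 24.87
eef_pos: [0.5196, -0.0298, 0.0507]
tcp_rot: [[-0.002, 1.0, 0.005], [1.0, 0.002, 0.002], [0.002, 0.005, -1.0]]
ft_force: [0.3, 0.7, -0.3]
opening: 0.0638
grip_force: 30.0
time: 25.28
eef_pos: [0.5213, -0.0306, 0.0491]
tcp_rot: [[-0.001, 1.0, -0.007], [1.0, 0.001, 0.002], [0.002, -0.007, -1.0]]
ft_force: [-8.1, 1.3, 2.0]
opening: 0.0638
grip_force: 30.0
```

```bash
python3 -m handwheel '[[-0.1,0.2,0,0,0,0,1],[0,0.1,0,0,0,0,1],[0,0.1,0,0,0,0,1],[0,0,0,0,0,0,1],[0,0,0,0,0,0,1]]'
python3 -m handwheel '[[0,0.1,0,0,0,0,1],[0,0,0,0,0,0,1],[0,0,-0.1,0,0,0,1],[0,0,0,0,0,0,1],[0,0,0,0,0,0,1]]'
```

```text
time: 25.7
eef_pos: [0.5212, -0.0237, 0.0493]
tcp_rot: [[-0.0, 1.0, -0.003], [1.0, 0.0, 0.001], [0.001, -0.003, -1.0]]
ft_force: [-5.3, -2.1, -1.1]
opening: 0.0638
grip_force: 30.0
time: 26.12
eef_pos: [0.5213, -0.0236, 0.0476]
tcp_rot: [[0.001, 1.0, -0.003], [1.0, -0.001, -0.001], [-0.001, -0.003, -1.0]]
ft_force: [-6.5, -6.3, 1.8]
opening: 0.0642
grip_force: 30.0
```

```bash
python3 -m handwheel '[[0,0,-0.1,0,0,0,1],[0,0,0,0,0,0,1],[0,0,-0.1,0,0,0,1],[0,0,0,0,0,0,1],[0,0,0,0,0,0,1]]'
python3 -m handwheel '[[0,0,0,0,0,0,-0.4],[0,0,0,0,0,0,-0.6],[0,0,0,0,0,0,-0.8],[0,0,0,0,0,0,-0.9],[0,0,0,0,0,0,-0.9]]'
python3 -m handwheel '[[0,-0.1,0.6,0,0,0,-0.9],[0,-0.2,1,0,0,0,-0.9],[0,-0.3,1,0,0,0,-0.9],[0,-0.3,1,0,0,0,-0.9],[0,-0.3,1,0,0,0,-0.9]]'
python3 -m handwheel '[[0,-1,1,0,0,0,-0.9],[0,-1,1,0,0,0,-0.9],[0,-1,1,0,0,0,-0.9],[0,-0.5,1,0,0,0,-0.9],[0,0,0,0,0,0,-0.9]]'
python3 - <<'E'
from fit import *
c=cam("wrist");save("wrist","w6.png");save("side","d6.png")
a=cv2.imread("pics/w6.png");b=cv2.imread("pics/d6.png");cv2.imwrite("pics/w6d6.png",cv2.resize(np.hstack([a,b]),(800,300),interpolation=cv2.INTER_AREA))
r=min(env.cut_out("wrist","pot_middle"),key=lambda r:np.hypot(*(np.array(r["at"])-proj(None,[[.522,-.02,.09]],c)[0])));print(r["at"],r["score"])
print(fit([(c,hull(r["region"]))],(.522,-.02,(-.1,.1)),(-.032,.032),(-.032,.032),(.015,.099)))
E
```

```text
time: 26.53
eef_pos: [0.5212, -0.0235, 0.0466]
tcp_rot: [[0.001, 1.0, -0.003], [1.0, -0.001, -0.0], [-0.0, -0.003, -1.0]]
ft_force: [-16.6, -6.8, 31.9]
opening: 0.0638
grip_force: 30.0
time: 26.95
eef_pos: [0.5246, -0.0205, 0.044]
tcp_rot: [[-0.002, 1.0, 0.004], [1.0, 0.002, 0.002], [0.002, 0.004, -1.0]]
ft_force: [-0.4, 0.3, -0.3]
opening: 0.0869
grip_force: 0.0
time: 27.37
eef_pos: [0.5239, -0.0451, 0.1373]
tcp_rot: [[-0.002, 1.0, 0.003], [1.0, 0.002, 0.002], [0.002, 0.003, -1.0]]
ft_force: [0.9, -0.9, -0.5]
opening: 0.0874
grip_force: 0.0
time: 27.78
eef_pos: [0.5259, -0.1185, 0.2205]
tcp_rot: [[0.003, 1.0, 0.01], [1.0, -0.003, -0.0], [-0.0, 0.01, -1.0]]
ft_force: [0.7, 0.4, -0.0]
opening: 0.0873
grip_force: 0.0
[254.9, 74.2] 0.57
(array([ 0.52169002, -0.01856808, -0.00373033]), np.float64(0.0071909427642822266))
```

View pics/w6d6.png

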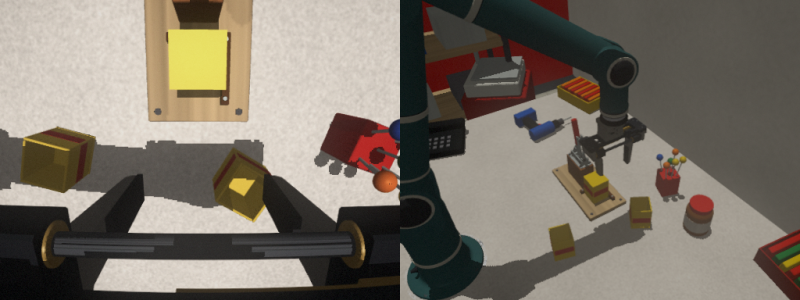

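The pot stands snug in the corner, fitted at (0.522,-0.019) with yaw -0.2 degrees. The handle is still upright and the bystanders are untouched. Next I'll shut the fingers and go to the handle.

```bash
python3 -m handwheel '[[-0.2,0,1,0,0,0,1],[0,0.4,1,0,0,0,1],[0,1,0.5,0,0,0,1],[0,1,0,0,0,0,1],[0,1,0,0,0,0,1]]'
python3 -m handwheel '[[0,1,0,0,0,0,1],[0,1,0,0,0,0,1],[0,1,0,0,0,0,1],[0,1,0,0,0,0,1],[0,1,0,0,0,0,1]]'
python3 -m handwheel '[[0,0.5,-0.4,0,0,0,1],[0,0.2,-0.6,0,0,0,1],[0,0,-0.4,0,0,0,1],[0,0,0,0,0,0,1],[0,0,0,0,0,0,1]]'
```

```text
time: 28.35
eef_pos: [0.5192, -0.045, 0.2653]
tcp_rot: [[-0.002, 1.0, 0.002], [1.0, 0.002, 0.002], [0.002, 0.002, -1.0]]
ft_force: [-0.6, 0.5, -0.0]
opening: 0.0561
grip_force: 0.0
time: 28.77
eef_pos: [0.5184, 0.0552, 0.2643]
tcp_rot: [[-0.003, 1.0, -0.0], [1.0, 0.003, 0.002], [0.002, -0.0, -1.0]]
ft_force: [0.8, 0.8, -0.4]
opening: 0.0229
grip_force: 0.0
time: 29.18
eef_pos: [0.519, 0.0664, 0.2366]
tcp_rot: [[-0.001, 1.0, -0.0], [1.0, 0.001, 0.001], [0.001, -0.0, -1.0]]
ft_force: [0.8, 0.4, 0.5]
opening: 0.0006
grip_force: 0.0
```

```bash
python3 -m handwheel '[[0.1,0.5,0,0,0,0,1],[0,0.5,0,0,0,0,1],[0,0.5,0,0,0,0,1],[0,0.5,0,0,0,0,1],[0,0.5,0,0,0,0,1]]'
python3 -m handwheel '[[0,0.5,-0.1,0,0,0,1],[0,0.5,-0.2,0,0,0,1],[0,0.4,-0.3,0,0,0,1],[0,0.3,-0.5,0,0,0,1],[0,0.3,-0.5,0,0,0,1]]'
```

```text
time: 29.6
eef_pos: [0.5225, 0.1161, 0.2393]
tcp_rot: [[-0.0, 1.0, 0.005], [1.0, 0.0, -0.001], [-0.001, 0.005, -1.0]]
ft_force: [0.2, -6.4, 3.9]
opening: 0.0
grip_force: 3.3
time: 30.02
eef_pos: [0.5226, 0.1576, 0.2068]
tcp_rot: [[-0.002, 1.0, 0.005], [1.0, 0.002, 0.001], [0.001, 0.005, -1.0]]
ft_force: [-0.0, -3.9, 2.4]
opening: 0.0004
grip_force: 1.6
```

```bash
python3 -m handwheel '[[0,0.2,-0.5,0,0,0,1],[0,0.2,-0.5,0,0,0,1],[0,0.1,-0.5,0,0,0,1],[0,0.1,-0.5,0,0,0,1],[0,0.1,-0.3,0,0,0,1]]'
python3 -m handwheel '[[0,0.1,-0.2,0,0,0,1],[0,0,-0.1,0,0,0,1],[0,0,-0.1,0,0,0,1],[0,0,0,0,0,0,1],[0,0,0,0,0,0,1]]'
```

```text
time: 30.43
eef_pos: [0.5207, 0.1714, 0.1578]
tcp_rot: [[-0.001, 1.0, 0.0], [1.0, 0.001, 0.002], [0.002, 0.0, -1.0]]
ft_force: [-0.6, 0.1, -0.2]
opening: 0.0005
grip_force: 0.0
time: 30.85
eef_pos: [0.521, 0.1736, 0.1524]
tcp_rot: [[-0.001, 1.0, 0.001], [1.0, 0.001, 0.002], [0.002, 0.001, -1.0]]
ft_force: [-3.8, -0.3, 5.6]
opening: 0.0005
grip_force: 3.0
```

```bash
python3 -m handwheel '[[0,0,-0.1,0,0,0,1],[0,0,0,0,0,0,1],[0,0,-0.1,0,0,0,1],[0,0,0,0,0,0,1],[0,0,0,0,0,0,1]]'
python3 -m handwheel '[[0,0,0.5,0,0,0,1],[0,0,1,0,0,0,1],[0,0,1,0,0,0,1],[0,0.5,1,0,0,0,1],[0,1,1,0,0,0,1]]'
python3 -m handwheel '[[0,1,1,0,0,0,1],[0,1,1,0,0,0,1],[-0.5,1,0,0,0,0,1],[-0.5,1,0,0,0,0,1],[0,0,0,0,0,0,1]]'
python3 - <<'E'
from h import *
for n in("side","scene"):
    save(n,n+"7.png")
r=[ray(n,env.spot_point(n,"handle_push")[0]["at"]) for n in("side","scene")];print(tri(r))
try: 
    r=[ray(n,env.spot_point(n,"pad_face")[0]["at"]) for n in("side","scene")];print(tri(r))
except Exception as e: print(e)
a=cv2.imread("pics/side7.png")[110:310,130:380];b=cv2.imread("pics/scene7.png")[120:280,150:350]
cv2.imwrite("pics/f7.png",np.hstack([cv2.resize(a,(400,320),interpolation=3),cv2.resize(b,(400,320),interpolation=3)]))
E
```

```text
time: 31.27
eef_pos: [0.5211, 0.1741, 0.1497]
tcp_rot: [[-0.002, 1.0, 0.002], [1.0, 0.002, 0.003], [0.003, 0.002, -1.0]]
ft_force: [-7.5, 0.7, 14.9]
opening: 0.0001
grip_force: 7.1
time: 31.68
eef_pos: [0.5224, 0.2006, 0.2391]
tcp_rot: [[0.003, 1.0, 0.003], [1.0, -0.003, 0.001], [0.001, 0.003, -1.0]]
ft_force: [0.1, 0.3, -0.2]
opening: 0.0005
grip_force: 0.0
time: 32.1
eef_pos: [0.4992, 0.288, 0.2785]
tcp_rot: [[-0.008, 1.0, 0.002], [1.0, 0.008, 0.005], [0.005, 0.003, -1.0]]
ft_force: [-0.1, 0.4, -0.1]
opening: 0.0002
grip_force: 0.0
[0.5183029  0.17887102 0.14827839]
[ 0.51653422 -0.02395231  0.09487885]
```

View pics/f7.png

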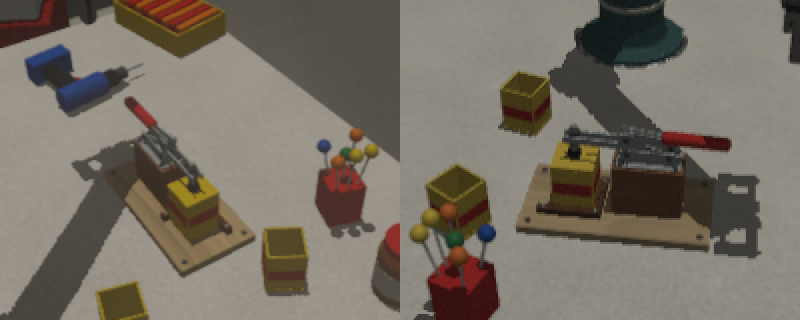

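The handle is level at z≈0.148 and the pad sits on the pot's floor. The pot is flat in the corner and the gripper is clear of everything, so I'll hand in.

```bash
python3 -c "
from bench import env
print(env.finish_job())"
```

```text
the job is handed in; nothing more can be done
None
```

The yellow pot farthest to the robot's right now stands mouth-down, snug in the corner of the board, with the clamp handle down and its pad on the pot; I handed the job in at about 32 s, but it returned no verdict.

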